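Clamp the drive hub of a clay roller onto its shaft flat

ROBOT

A 7-joint arm with a two-finger parallel gripper is mounted at the origin on the work surface. World frame = base frame: x ahead of the robot, y to its left, z up, the work surface at z = 0. Lengths are in m, angles in rad, forces in N, time in s.
With the tool pointing down it reaches from about 0.4 to 0.9 m from the base axis. Payload 5.6 kg.
Tool frame: the origin (TCP) lies on the centre line of the jaws, within the pads' length; the fingertips stand 25 mm ahead of it and the grasp point (between the pads) lies 6 mm ahead of it (robot.nose_length is the distance from the TCP to the fingertips, in m); z points along the fingers, y is the line along which they close (so a half turn about z gives the same grasp; the last joint's range is limited). The gripper opens to 92 mm and grips with 3 to 60 N. Pads are 20 mm wide; open, the fingers measure 128 mm over their backs; the gripper's body (75 mm by 189 mm) begins 69 mm behind the grasp point.
Start: joints at [1.203, 0.468, -0.012, 1.603, 0.006, 1.071, -0.056], TCP at [0.207, -0.616, 0.24] pointing down, gripper open.
Joint ranges: [-2.53, 2.53], [-0.31, 2.02], [-1.57, 1.55], [0.28, 2.44], [-1.29, 4.43], [0.15, 1.84], [-2.92, 2.92]. Speed limits (rad/s): [2.57, 2.57, 3.14, 3.14, 3.14, 3.14, 3.14].

INTERFACE

Orientations are given as a rotation vector (axis times angle).
In Python, from rig import robot gives the robot as it stands.
- The arm moves only by the tool move_arm, never from a script. Its argument "increments" is one flat list of numbers, 4 for each row, row after row: the shift along the world's x, y, z each as a share of 0.2 m, from -1 to 1, then the turn about the world's z as a share of 45 degrees, from -1 to 1. A call has 1 to 8 rows; each row shifts and turns the commanded pose from where the row before left it; what a row does not reach is not made up. A row lasts 1/12 s, in which the tool goes at most 41.7 mm and 7.16 degrees, less where a joint would pass 70% of its speed; a pose out of reach is approached as far as the arm can. A call with a number of a shift or a turn outside -1 to 1 is refused whole. A call with a gripper value outside its range is refused whole. "gripper" is the gripper command: -1 is shut, 1 is fully open, values between are in proportion, set as the call begins (left out, the last holds). The fingers move at their own pace and stop on an object; the grip force is fixed at half the most. Time passes only in rows, so rows that do not move let the fingers close. It gives the time, the measured TCP pose, the force, the opening and the grip force at its end, in the units of the state.
- robot.get_state(): the state, without advancing time (a new reading comes with each control period).
- robot.get_image(name): name is "side" or "top" or "wrist"; returns a dict with "img" (480x640x3 uint8, red, green, blue), "z_map" (480x640 float32, m along the optical axis (not along the pixel's ray), 0 where there is no reading), "fx", "fy", "cx", "cy" (pixels), "R" (3x3) and "t" (3): a world point X has camera coordinates R X + t; the wrist camera has in their place "hand_eye" (4x4, takes a point from camera to tool coordinates, whose origin is the TCP and whose axes are the flange's). Camera axes: x right, y down, z forward; pixel columns grow to the right and rows downward; lengths in m; the calibration is good to about 2 mm. A picture is of the moment at which its call begins: read the wrist's pose just before it.
- robot.job_done(): hands the job in; it is judged then, once.
The state is a dict: "t": time; "joints": joint angles; "qd": joint speeds; "joint_efforts": joint torques, N m; "tcp_pos": TCP position; "eef_rot": TCP orientation; "ft_force": force on the tool from outside, world axes, zero at the start; "ft_torque": the same for the moment, N m; "grip_width": finger opening in m; "grip_force": force on a finger pad.
Only numpy, scipy, OpenCV 4.12 (cv2) and the standard library are available. Lean on these libraries where they do the work, as an engineer would, in place of code of your own. Each camera call takes 0.05 s, during which the arm holds its last target. There are 200 camera calls.

TASK

Turn the clay roller's crank until it stands straight up, so that the flat on its shaft faces the clamp screw down in the block on top of the hub. Then take the T-handle hex key from its stand, seat it fully in the screw and tighten clockwise by feel, firmly but gently, to about 0.15 N m; do not force it, and do not tighten while the flat is turned away. Let go, leaving the key standing in the screw, and disturb nothing else on the table.

Things in the scene. Friction and masses are not known exactly. Their poses are not given: they have to be found in the camera images.
- roller: bench clay roller bolted down, two 40 mm rollers between grey side plates (tops 122 mm up), base 150 x 235 mm. Origin on the table; z up, y along the shaft towards the crank on the +y end. Shaft axis 85 mm up. Steel hub, 34 mm across, 34 long, its middle at y = 50 mm in this frame; on it a steel guide block 40 x 34 mm, top 149 mm up, with the hole down to the clamp screw
- crank (a joint): angle of the crank and the shaft it turns (rad) about the roller's +y axis: 0 = crank arm straight up, and then the flat faces straight up to the clamp screw; negative = arm leaning to the roller's -x side, positive = to its +x side. It starts leaning to the -x side. Friction about 0.15 N m; it stays where it is left
- crank_grip (a point): middle of the crank's round black grip, 16 mm thick, 55 mm long, parallel to the shaft, 50 mm from the shaft axis, at y = 131 mm in the roller's frame; the crank arm ends 28 mm inboard of this point
- shaft: the 20 mm steel shaft; origin on its axis (85 mm up) at y = 0 of the roller, turns with the crank. One side is ground to a flat 8 mm from the axis, on the same side as the crank arm; it shows between hub and crank
- screw_mouth (a point): middle of the clamp screw's hexagonal socket, at its mouth, about 123 mm up, straight above the shaft axis; turns with the screw. It lies 25 to 26 mm down a 21.3 mm round vertical guide hole in the block. Socket 18 mm across flats, 12 mm deep. This frame's x axis points at the middle of a flat (corners lie 30 degrees off, every 60). If the key does not drop in, twist a little
- carriage: clamp screw; origin 15 mm below its mouth, does not turn. Clockwise from above tightens, going 3 mm down per rad, free (0.05 N m) for 0.75 to 1.2 rad while the flat faces up; then its nose, hidden in the hub, meets the flat and torque climbs to 0.15 N m in 0.1 to 0.4 rad; held still it reads a third lower. Meets the round 0.3 rad sooner. Stays as tight as left.
- key_grip (a point): centre of the T-handle hex key's handle: a solid steel bar 90 mm long (along this frame's x), 20 mm thick (y), 30 mm high; z runs up the key. 75 mm above the key's tip; key 0.37 to 0.65 kg. The hexagon has two corners on the handle's x axis. A hard grip forces it askew and it climbs out of the screw: in the guide hole open the fingers some 4 mm, it sinks by its weight; turn it so, loosely caged
- key_tip (a point): bottom end of the key's hexagonal shank (17 mm across flats, the lowest 4 mm tapered to 10 mm round, shank 60 mm long)
- stand: wooden block 60 x 60 x 45 mm, fixed; the key stands upright in its 20.8 mm hole, 35 mm deep. Origin under its centre
- paint_jar: screw-topped paint jar, 56 mm wide, 65 mm tall; leave alone. Origin under its centre
- drink_cup: lidded clear drink cup with a straw, 84 mm wide, 190 mm tall with the straw; leave alone. Origin under its centre
- figurine: small dark clay figure with two eyes, 42 mm wide, 38 mm tall, in front of the roller; leave alone. Origin under its centre
- clay_bun1: dry cream clay lump, 68 mm wide, 46 mm tall, behind the roller; leave alone. Origin under its centre
- clay_bun2: dry cream clay lump, 68 mm wide, 46 mm tall; leave alone. Origin under its centre
- wooden_fork: flat wooden fork, 150 mm long; leave alone. Origin under its centre
- brush: brush lying on the table; leave alone. Origin under its centre
Mind the look-alikes: they are no part of the job. Of the things that look like the part that bears key_grip, the largest one is meant.

How it is judged:
By the outcome, as a careful person would: the job done as asked, in the order asked, and still so for the second after the job is handed in, with the robot touching nothing.
It also fails if it takes over 72 s, if anything falls off the work surface, if the arm or the gripper's body presses on something with over 40 N, if the wrist force passes 120 N, or if a joint passes its speed limit or range.

## Working session

There is one attempt and no reset: what is moved stays moved. The work goes in short steps, Python scripts to look and compute and a tool call to move; the robot and the scene stay as the last step left them, time stands still between calls to the robot, and variables do not carry over. Pictures are saved under pics/ and viewed, at most 10 in all, crops included, and the job is handed in when it is done.

Besides the shell and the picture viewer there is one more tool, called after "Request:" in YAML: its name, and indented under it one key for each argument. move_arm: Moves the arm, as the interface text tells. Shift numbers are shares of 0.2 m and turn numbers shares of 45 degrees, none past 1 either way. Its arguments: {"type":"object","properties":{"increments":{"type":"array"},"gripper":{"type":"number"}},"required":["increments"]}

```bash
mkdir -p pics; ls; cat > h.py <<'E'
import numpy as np, cv2
from rig import robot
def snap(n):
    d=robot.get_image(n); np.savez(f'pics/{n}.npz',**d); return d
def load(n): return dict(np.load(f'pics/{n}.npz'))
def pt(d,u,v,z=None):
    z=d['z_map'][int(v),int(u)] if z is None else z
    c=np.array([(u-d['cx'])/d['fx']*z,(v-d['cy'])/d['fy']*z,z])
    return d['R'].T@(c-d['t'])
def ptz(d,u,v,h):
    r=d['R'].T@np.array([(u-d['cx'])/d['fx'],(v-d['cy'])/d['fy'],1]); o=-d['R'].T@d['t']
    return o+r*(h-o[2])/r[2]
def px(d,X):
    c=d['R']@np.array(X)+d['t']; return d['cx']+d['fx']*c[0]/c[2], d['cy']+d['fy']*c[1]/c[2]
def save(d,name,box=None,s=1):
    im=d['img'][:,:,::-1]
    if box: im=im[box[1]:box[3],box[0]:box[2]]
    cv2.imwrite(f'pics/{name}.png',cv2.resize(im,None,fx=s,fy=s,interpolation=cv2.INTER_CUBIC))
E
python3 - <<'E'
from h import *
s=robot.get_state(); print({k:np.round(v,3).tolist() for k,v in s.items()}, robot.nose_length)
for n in('top','side'):
    d=snap(n); save(d,n); print(n,(-d['R'].T@d['t']).round(3),d['R'].round(2).tolist(),d['fx'])
E
```

```text
pics
{'t': 0.0, 'joints': [1.203, 0.468, -0.012, 1.604, 0.006, 1.071, -0.056], 'qd': [-0.001, -0.001, -0.0, 0.0, -0.0, 0.0, 0.002], 'joint_efforts': [-0.0, -52.058, -0.013, -24.375, -0.057, 0.017, 0.0], 'tcp_pos': [0.207, -0.616, 0.239], 'eef_rot': [-3.099, -0.508, 0.001], 'ft_force': [-0.562, -0.005, -0.317], 'ft_torque': [0.027, -0.058, -0.042], 'grip_force': 0.0, 'grip_width': 0.092} 0.025
top [ 0.407 -0.007  1.133] [[-0.0, -1.0, 0.01], [-0.99, 0.0, -0.15], [0.15, -0.01, -0.99]] 462.0479574774801
side [ 0.297 -0.947  1.06 ] [[0.96, -0.27, 0.0], [-0.19, -0.68, -0.71], [0.19, 0.69, -0.7]] 608.7448713908732
```

View pics/top.png

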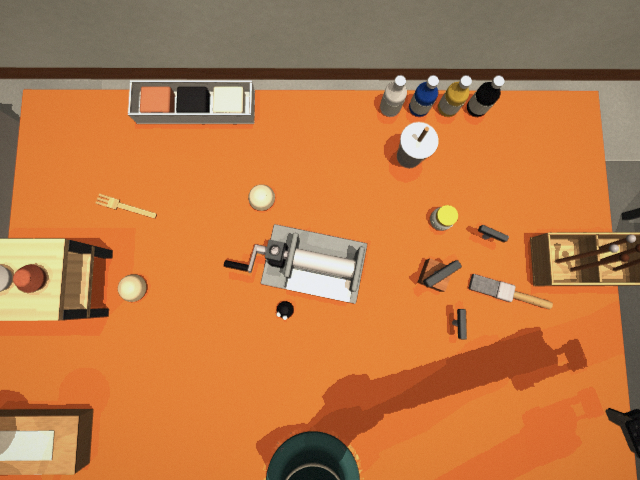

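View pics/side.png

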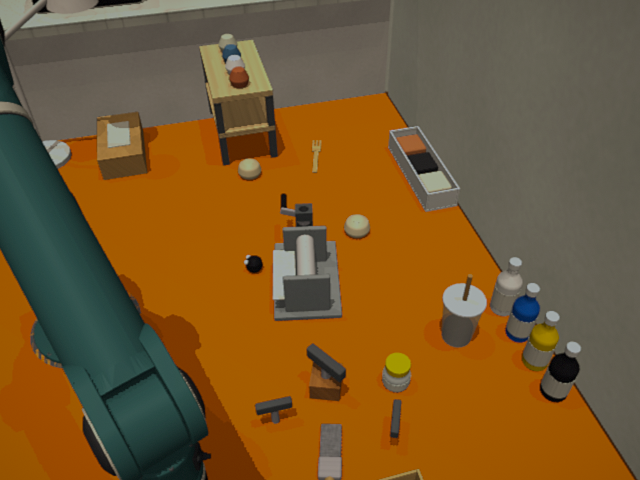

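The top view shows three T-handle look-alikes: the one standing in the wooden stand at (441,274), and smaller ones at (492,233) and (460,323). The one in the stand is the largest, so I choose it. The roller's hub block is at (275,250) and its grip at (238,265). Next I'll check both in close crops.

```bash
python3 - <<'E'
from h import *
d=load('top'); s=load('side')
a=cv2.resize(d['img'][220:310,215:305],(400,400),interpolation=cv2.INTER_CUBIC)
b=cv2.resize(d['img'][240:310,405:475],(400,400),interpolation=cv2.INTER_CUBIC)
c=np.hstack([a,b])
cv2.imwrite('pics/c1.png',c[:,:,::-1])
# depth clusters
P=np.array([[pt(d,u,v) for u in range(640)] for v in range(480)])
np.save('pics/P.npy',P)
def reg(u0,u1,v0,v1,z0,z1):
    q=P[v0:v1,u0:u1].reshape(-1,3); q=q[(q[:,2]>z0)&(q[:,2]<z1)]; 
    if len(q)>4:
        r=cv2.minAreaRect((q[:,:2]*1000).astype(np.float32)); print(len(q),q.mean(0).round(4),np.round(r[0],1),np.round(r[1],1),round(r[2],1),q[:,2].max().round(4))
print('block');reg(255,300,225,280,.142,.156)
print('handle');reg(410,475,245,300,.085,.12)
print('small');reg(470,515,215,250,.03,.12);reg(445,475,300,345,.03,.12)
print('grip');reg(215,260,245,285,.06,.16)
print('plates');reg(255,375,220,310,.115,.127)
print('base');reg(255,375,220,310,.004,.03)
print('all base');reg(430,465,200,235,.05,.08)
E
```

```text
block
230 [0.513  0.0796 0.1483] [513.3  79.8] [34.6 40.1] 78.2 0.1537
handle
376 [ 0.4648 -0.2933  0.0986] [ 464.9 -294.9] [20.2 89.5] 31.4 0.1048
small
260 [ 0.5602 -0.4253  0.0636] [ 561.3 -427.3] [67.7 16.7] 66.3 0.0724
280 [ 0.3522 -0.341   0.064 ] [ 352.1 -343.1] [16.7 67.1] 88.8 0.0735
grip
316 [0.4913 0.1507 0.1023] [505.6 156. ] [67.8 65.3] 77.2 0.1119
plates
519 [ 0.4909 -0.022   0.1208] [494.3  -8.1] [202.7  98.5] 77.9 0.1267
base
2481 [0.5145 0.0018 0.0134] [494.   -5.3] [284.9 217.4] 89.8 0.03
all base
368 [ 0.6029 -0.3185  0.0638] [ 603.3 -319.6] [48.  49.1] 42.9 0.0703
```

View pics/c1.png

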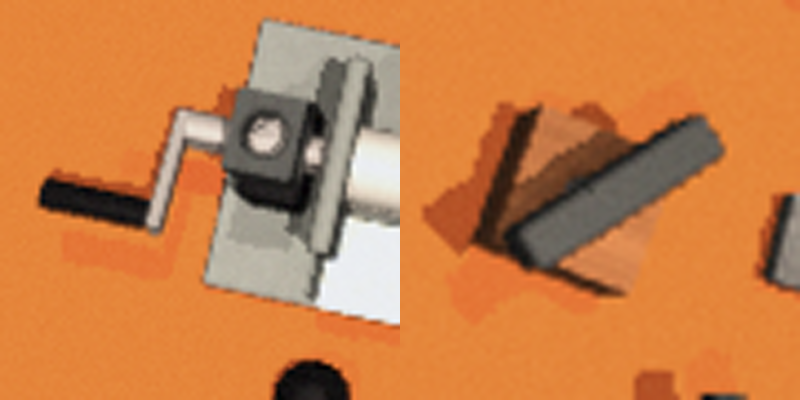

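The crops show the guide-block hole at crop (268,135), the grip running from (40,190) to (150,215) and leaning to the roller's -x side, and the big T-handle in the stand from (520,245) to (710,135). That is the largest key, so the choice is confirmed.

```bash
python3 - <<'E'
from h import *
d=load('top'); P=np.load('pics/P.npy'); im=d['img'].astype(int)
u=np.array([.2045,.9789]); x=np.array([.9789,-.2045]); blk=np.array([.5133,.0798])
m=np.zeros((480,640),bool); m[255:275,220:252]=im[255:275,220:252].sum(2)<120
q=P[m]; q=q[(q[:,2]>.05)]; print(len(q),q.mean(0),np.percentile(q[:,2],[5,50,90,97]))
rel=q[:,:2]-blk; print('y',np.percentile(rel@u+.05,[2,50,98]),'x',np.percentile(rel@x,[2,50,98]), 'cam elev dir',)
for h in(.1489,): print('hole',ptz(d,215+268/4.444,220+135/4.444,h))
for th in np.arange(-1.6,0,.2):
    X=blk+.081*u+.05*np.sin(th)*x; print(round(th,1),px(d,[*X,.085+.05*np.cos(th)]),X)
v,w=np.nonzero(m); print('grip px',w.mean(),v.mean())
q=P[240:310,405:475].reshape(-1,3); q=q[(q[:,2]>.094)&(q[:,2]<.106)]
print(cv2.minAreaRect((q[:,:2]*1000).astype(np.float32)),np.median(q,0))
E
```

```text
143 [0.48339803 0.1672223  0.11315012] [0.1020966  0.10611608 0.10878276 0.10986834]
y [0.10569426 0.13037324 0.15604737] x [-0.0532923  -0.04690023 -0.04018129] cam elev dir
hole [0.51175872 0.07701938 0.1489    ]
-1.6 (np.float64(236.76497225198972), np.float64(267.05114039062045)) [0.48094037 0.16931154]
-1.4 (np.float64(236.09605689978014), np.float64(266.4294861123485)) [0.48163166 0.16916712]
-1.2 (np.float64(235.64316306185935), np.float64(264.94148313603455)) [0.48424585 0.168621  ]
-1.0 (np.float64(235.43136770163366), np.float64(262.62783131762615)) [0.4886787  0.16769494]
-0.8 (np.float64(235.4756500649253), np.float64(259.570091873643)) [0.49475351 0.16642587]
-0.6 (np.float64(235.77915333374338), np.float64(255.88957671475444)) [0.50222807 0.16486437]
-0.4 (np.float64(236.33215198321068), np.float64(251.74294288374753)) [0.51080442 0.1630727 ]
-0.2 (np.float64(237.11195902378887), np.float64(247.31446511114484)) [0.52014063 0.16112229]
grip px 235.4965034965035 264.993006993007
((464.9221496582031, -294.8771667480469), (20.123157501220703, 89.53730773925781), 31.484298706054688) [ 0.46556756 -0.29430791  0.09915836]
```

Request:
move_arm:
  increments: [0.2,0.2,0.1,0.1,0.2,0.2,0.1,0.1,0.2,0.2,0,0.1,0.1,0.2,0,0.1,0.1,0.2,0,0.1,0.1,0.2,0,0.1,0.1,0.2,0,0.1,0.1,0.2,0,0.1]
  gripper: -0.4

```text
t: 0.77
tcp_pos: [0.3859, -0.3426, 0.2672]
eef_rot: [-2.789, -1.446, 0.001]
ft_force: [0.7, -1.7, -0.6]
grip_width: 0.0405
grip_force: 0.0
```

Request:
move_arm:
  increments: [0.08,0.2,0.02,0.08,0.08,0.2,0.02,0.08,0.08,0.2,0.02,0.08,0.08,0.2,0.02,0.08,0.08,0.2,0.02,0.08,0.08,0.2,0.02,0.06,0.08,0.2,0.02,0.06,0.08,0.2,0.02,0]

```text
t: 1.43
tcp_pos: [0.5089, -0.0347, 0.2983]
eef_rot: [2.439, 1.979, -0.0]
ft_force: [-0.2, 0.0, -0.6]
grip_width: 0.0277
grip_force: 0.0
```

Request:
move_arm:
  increments: [0,0.2,0,0,0,0.15,0,0,0,0,0,0]

```text
t: 1.68
tcp_pos: [0.5081, 0.041, 0.2983]
eef_rot: [-2.429, -1.988, -0.003]
ft_force: [-0.6, 0.5, 0.2]
grip_width: 0.0275
grip_force: 0.0
```

```bash
python3 - <<'E'
from h import *
from scipy.spatial.transform import Rotation as Ro
s=robot.get_state(); d=robot.get_image('wrist'); d['pos']=s['tcp_pos'];d['rot']=s['eef_rot']
np.savez('pics/w1.npz',**d); save(d,'w1')
print(np.round(s['joints'],3),s['tcp_pos'],s['eef_rot'],s['ft_force'],s['ft_torque']); print(d['hand_eye'].round(3))
E
```

```text
[ 0.374  0.229 -0.596  1.844  0.139  1.111 -0.471] [0.50807657 0.04101453 0.29834634] [-2.42907869 -1.98839643 -0.00324836] [-0.61279414  0.52719322  0.24012929] [-0.03992335 -0.02547783 -0.0485649 ]
[[-0.    -0.957 -0.291  0.083]
 [ 1.    -0.    -0.001  0.001]
 [ 0.001 -0.291  0.957 -0.144]
 [ 0.     0.     0.     1.   ]]
```

View pics/w1.png

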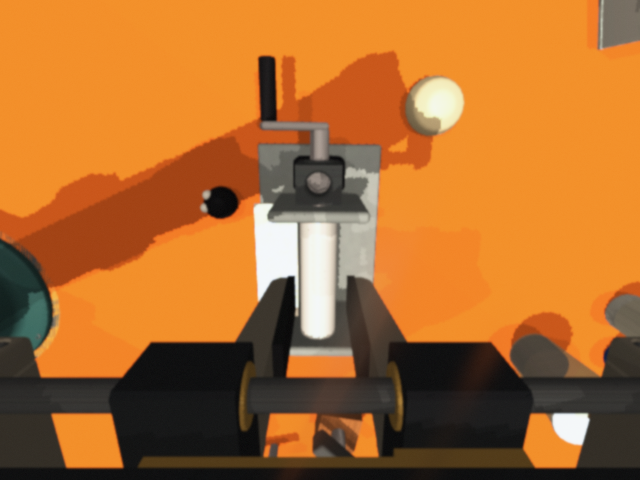

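The wrist view shows the roller aligned with the tool. The guide hole is at (319,181), the shaft centre line at u≈318, and the crank grip at (267,88). I'll move the camera over the hole to read the hexagon.

Request:
move_arm:
  increments: [-0.02,-0.1,-0.15,0,-0.02,-0.11,-0.15,0,-0.02,0,-0.15,0,0,0,-0.04,0,0,0,0,0,0,0,0,0]

```text
t: 2.23
tcp_pos: [0.4975, -0.0084, 0.2009]
eef_rot: [2.441, 1.977, 0.001]
ft_force: [0.9, 0.3, 0.1]
grip_width: 0.0277
grip_force: 0.0
```

```bash
cat >> h.py <<'E'
from scipy.spatial.transform import Rotation as Ro
def wsnap(name):
    s=robot.get_state(); d=robot.get_image('wrist')
    T=np.eye(4);T[:3,:3]=Ro.from_rotvec(s['eef_rot']).as_matrix();T[:3,3]=s['tcp_pos']
    C=T@d['hand_eye']; d['R']=C[:3,:3].T; d['t']=-C[:3,:3].T@C[:3,3]
    np.savez(f'pics/{name}.npz',**d); return s,d
E
python3 - <<'E'
from h import *
s,d=wsnap('w2'); print(s['tcp_pos'],s['eef_rot'])
c=px(d,[.5133,.0798,.149]); print(c)
w=load('w1')
T=np.eye(4);T[:3,:3]=Ro.from_rotvec(w['rot']).as_matrix();T[:3,3]=w['pos'];C=T@w['hand_eye'];w['R']=C[:3,:3].T;w['t']=-w['R']@C[:3,3]
print('w1 hole',ptz(w,319,181,.149))
for n,D in(('w1',w),('w2',d)):
    P=np.array([[pt(D,u,v) if D['z_map'][v,u]>0 else [0,0,0] for u in range(640)] for v in range(300)]).reshape(-1,3)
    for lo,hi,rad in((.145,.153,.035),(.112,.127,.03)):
        q=P[(P[:,2]>lo)&(P[:,2]<hi)]; q=q[np.hypot(*(q[:,:2]-[.513,.08]).T)<rad]
        if len(q)>9: print(n,len(q),np.median(q[:,2]),cv2.minAreaRect((q[:,:2]*1000).astype(np.float32)))
u0,v0=int(c[0]),int(c[1]); x0,y0=max(u0-60,0),max(v0-50,0)
print(x0,y0); save(d,'w2c',(x0,y0,x0+120,y0+100),6)
E
```

```text
[ 0.49752114 -0.00844875  0.20089704] [2.44134826e+00 1.97707447e+00 1.10413888e-03]
(np.float64(314.28959182283546), np.float64(120.04451510401896))
w1 hole [0.51581984 0.08477909 0.149     ]
w1 1416 0.14773131871629458 ((514.3914184570312, 81.73652648925781), (34.263458251953125, 39.919944763183594), 78.11680603027344)
w1 250 0.1199788093951302 ((512.6309814453125, 74.66554260253906), (48.92481994628906, 38.0157585144043), 77.98918151855469)
w2 3718 0.14781005948024067 ((514.48193359375, 81.82986450195312), (33.81837463378906, 40.127628326416016), 78.04061889648438)
w2 491 0.12050974329135586 ((510.4820556640625, 71.72320556640625), (42.316650390625, 25.138307571411133), 80.36492919921875)
254 70
```

View pics/w2c.png

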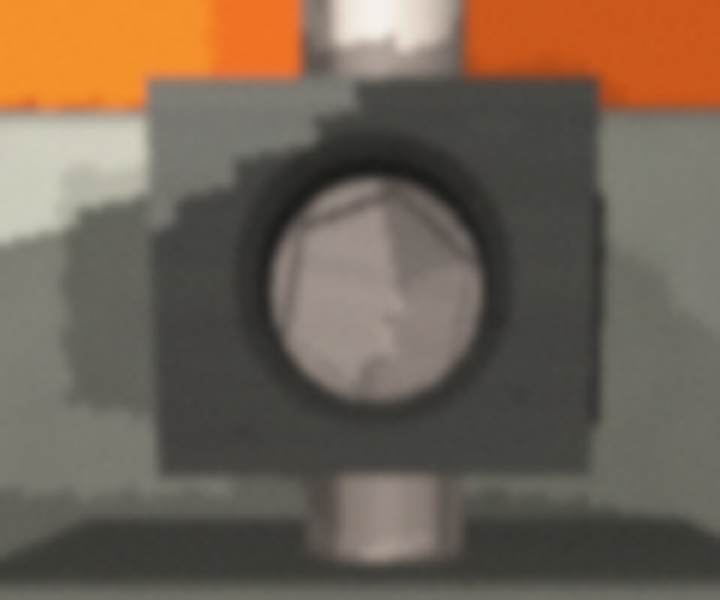

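The crop shows the hexagon with corners near (300,222), (395,188) and (480,265), and the hole rim centred at about (374,277).

```bash
python3 - <<'E'
from h import *
d=load('w2'); f=lambda x,y,h: ptz(d,254+x/6,70+y/6,h)[:2]
print('hole',f(374,277,.149))
c=[f(300,222,.123),f(395,188,.123),f(480,265,.123),f(285,335,.123)]
for a,b in((0,1),(1,2),(0,3)):
    e=c[b]-c[a]; print(np.degrees(np.arctan2(e[1],e[0]))%60,np.linalg.norm(e))
w=load('w1')if 0 else None
P=np.array([[pt(d,u,v) for u in range(200,320)] for v in range(0,110)]).reshape(-1,3)
b=np.array([.5144,.0818]);u=np.array([.207,.978]);x=np.array([.978,-.207])
Y=(P[:,:2]-b)@u+.05; X=(P[:,:2]-b)@x
k=(Y>.106)&(Y<.158)&(P[:,2]>.07)&(np.abs(X)<.07); print(k.sum(),Y[k].min(),Y[k].max() if k.sum() else 0)
if k.sum():print('X',np.percentile(X[k],[3,50,97]),'z',np.percentile(P[k,2],[50,97]))
k=(Y>.07)&(Y<.09)&(P[:,2]>.08)&(np.abs(X)<.02);print('shaft X',np.percentile(X[k],[2,50,98]),k.sum())
E
```

```text
hole [0.51479288 0.08149669]
6.448525795489103 0.010074033060634802
7.773394751215989 0.011251721570608796
9.142360471138147 0.010939733554687737
592 0.10600762124651128 0.11907705309687719
X [-0.05448281 -0.04599005 -0.04002327] z [0.10536046 0.1077083 ]
shaft X [-0.00875076 -0.00297892  0.00171041] 410
```

Request:
move_arm:
  increments: [-0.01,0.15,0,0,-0.01,0.15,0,0,-0.01,0.15,0,0,-0.01,0.15,0,0,-0.01,0.15,0,0,-0.01,0.145,0,0,0,0,0,0,0,0,0,0]
  gripper: -0.1

```text
t: 2.95
tcp_pos: [0.4855, 0.1731, 0.2021]
eef_rot: [2.436, 1.982, 0.005]
ft_force: [0.2, -0.9, 0.2]
grip_width: 0.0415
grip_force: 0.0
```

Request:
move_arm:
  increments: [0,-0.01,-0.15,0,0,0,-0.15,0,0,0,-0.1,0,0,0,-0.075,0,0,0,0,0,0,0,0,0]

```text
t: 3.45
tcp_pos: [0.4854, 0.1677, 0.1056]
eef_rot: [2.442, 1.975, -0.0]
ft_force: [0.5, -0.7, 0.2]
grip_width: 0.0413
grip_force: 0.0
```

Request:
move_arm:
  increments: [0,0,0,0,0,0,0,0,0,0,0,0]
  gripper: -0.58

```text
t: 3.7
tcp_pos: [0.4858, 0.1685, 0.1065]
eef_rot: [2.441, 1.976, 0.003]
ft_force: [-0.0, -0.3, -1.0]
grip_width: 0.0234
grip_force: 0.0
```

Request:
move_arm:
  increments: [0.014,-0.003,0.034,0,0.019,-0.004,0.032,0,0.024,-0.005,0.028,0,0.027,-0.006,0.025,0,0.031,-0.006,0.021,0,0.034,-0.007,0.015,0,0.035,-0.008,0.01,0,0.036,-0.008,0.005,0]

```text
t: 4.37
tcp_pos: [0.5262, 0.161, 0.1405]
eef_rot: [-2.436, -1.98, 0.004]
ft_force: [-3.6, 2.2, 4.0]
grip_width: 0.0196
grip_force: 2.5
```

Request:
move_arm:
  increments: [0.012,-0.003,0,0,0,0,0,0,0,0,0,0]

```text
t: 4.62
tcp_pos: [0.5318, 0.1584, 0.1397]
eef_rot: [2.441, 1.977, 0.002]
ft_force: [-0.5, -0.2, -0.3]
grip_width: 0.0195
grip_force: 0.2
```

```bash
python3 - <<'E'
from h import *
for _ in range(3):
    s,d=wsnap('w3'); print(s['tcp_pos'],s['eef_rot'],s['ft_force'],s['grip_width'],s['grip_force'])
b=np.array([.5147,.0816]);u=np.array([.207,.978]);x=np.array([.978,-.207])
r=s['tcp_pos'][:2]-b; print('Y',r@u+.05,'X',r@x)
E
```

```text
[0.53178923 0.15839323 0.13966185] [2.44097235e+00 1.97650956e+00 1.72368170e-03] [-0.46178114 -0.24337013 -0.31278635] 0.01946977058895822 0.18226631451398134
[0.53173142 0.15815756 0.13945931] [2.44102969e+00 1.97627795e+00 1.23776660e-03] [-0.77920138 -0.39324613 -0.40117079] 0.01960063401597415 0.05356818437576294
[0.53166484 0.15801842 0.139327  ] [2.44104011e+00 1.97622801e+00 7.69863333e-04] [-0.26558419 -0.79138907  0.36935966] 0.019434705355256432 0.0
Y 0.12824893759039457 X 0.0007730024525440415
```

Request:
move_arm:
  increments: [-0.004,0.001,0,0,0,0,0,0,0,0,0,0,0,0,0,0]
  gripper: -0.7

```text
t: 5.1
tcp_pos: [0.5303, 0.1583, 0.1391]
eef_rot: [2.441, 1.977, -0.001]
ft_force: [-0.9, -0.9, 1.7]
grip_width: 0.0152
grip_force: 30.0
```

```bash
python3 - <<'E'
from h import *
b=np.array([.5147,.0816]);u=np.array([.207,.978]);x=np.array([.978,-.207])
R=[]
for _ in range(6):
    s=robot.get_state(); robot.get_image('top'); R.append((s['tcp_pos'][:2]-b)@x)
print('X',np.round(R,4),s['tcp_pos'],s['ft_force'],s['grip_width'],s['grip_force'])
E
```

```text
X [-0.0006 -0.0006 -0.0006 -0.0006 -0.0006 -0.0006] [0.53034241 0.15831512 0.13914326] [-1.24742138 -3.0838139   1.93345463] 0.01542785146951222 30.000527501106262
```

Request:
move_arm:
  increments: [0.003,-0.001,0,0,0,0,0,0]

```text
t: 5.57
tcp_pos: [0.5304, 0.1583, 0.1391]
eef_rot: [-2.441, -1.977, 0.002]
ft_force: [-4.1, -3.0, 2.6]
grip_width: 0.0151
grip_force: 30.0
```

Request:
move_arm:
  increments: [0,0,0,0,0,0,0,0,0,0,0,0,0,0,0,0]
  gripper: -0.1

```text
t: 5.9
tcp_pos: [0.5315, 0.1588, 0.1392]
eef_rot: [2.441, 1.977, 0.002]
ft_force: [-0.7, 1.0, 0.2]
grip_width: 0.0396
grip_force: 0.0
```

Request:
move_arm:
  increments: [0,0,0.1,0,0,0,0.15,0,0,0,0.15,0,0,-0.15,0.1,0,-0.05,-0.15,0,0,-0.05,-0.2,0,0,-0.05,-0.2,0,0,0,0,0,0]

```text
t: 6.57
tcp_pos: [0.4997, 0.0098, 0.2388]
eef_rot: [2.45, 1.962, -0.006]
ft_force: [0.5, -1.0, -0.5]
grip_width: 0.0413
grip_force: 0.0
```

```bash
python3 - <<'E'
from h import *
s,d=wsnap('w4'); print(s['tcp_pos'],np.round(s['joints'],2))
save(d,'w4')
b=np.array([.5147,.0816]);u=np.array([.207,.978]);x=np.array([.978,-.207])
P=np.array([[pt(d,u_,v) for u_ in range(200,440)] for v in range(0,240)]).reshape(-1,3)
Y=(P[:,:2]-b)@u+.05; X=(P[:,:2]-b)@x
for lo,hi in((.108,.156),(.035,.065)):
    k=(Y>lo)&(Y<hi)&(P[:,2]>.125)&(np.abs(X)<.07); print(k.sum(),'X',np.percentile(X[k],[2,50,98]),'z',np.percentile(P[k,2],[50,97]))
E
```

```text
[0.49974412 0.00983547 0.23881348] [ 0.4   0.27 -0.57  1.93  0.18  0.98 -0.47]
1336 X [-7.83348073e-03 -3.32458777e-05  7.66604404e-03] z [0.14041604 0.14262806]
2359 X [-0.01964947  0.00181507  0.01904247] z [0.14776973 0.38242688]
```

View pics/w4.png

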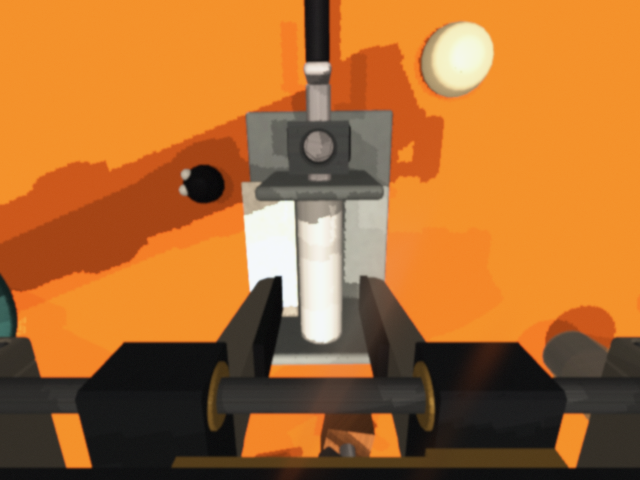

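The view shows the crank upright: the arm and grip are in line with the shaft at u≈317, and depth puts the grip within 0.3 mm of the hub line. Now the key.

Request:
move_arm:
  increments: [-0.022,-0.19,0,0.12,-0.022,-0.19,0,0.12,-0.022,-0.19,0,0.12,-0.022,-0.19,0,0.12,-0.022,-0.19,0,0.12,-0.022,-0.19,0,0.12,-0.022,-0.19,0,0.12,-0.022,-0.19,0,0.12]
  gripper: 0.0

```text
t: 7.28
tcp_pos: [0.4667, -0.2861, 0.2394]
eef_rot: [1.532, 2.741, 0.001]
ft_force: [1.6, -0.0, 0.2]
grip_width: 0.046
grip_force: 0.0
```

Request:
move_arm:
  increments: [0,0,0,0,0,0,0,0,0,0,0,0]

```text
t: 7.53
tcp_pos: [0.4668, -0.2839, 0.239]
eef_rot: [1.541, 2.738, 0.002]
ft_force: [0.5, 0.9, 0.2]
grip_width: 0.0458
grip_force: 0.0
```

```bash
python3 - <<'E'
from h import *
s,d=wsnap('w5'); a=s['eef_rot'];print(s['tcp_pos'],np.degrees(2*np.arctan2(a[1],a[0]))%360,np.round(s['joints'],2))
P=np.array([[pt(d,u_,v) for u_ in range(640)] for v in range(480)]).reshape(-1,3)
k=(P[:,2]>.092)&(P[:,2]<.106)&(np.hypot(P[:,0]-.465,P[:,1]+.294)<.06)
print(k.sum(),np.median(P[k,2]),cv2.minAreaRect((P[k,:2]*1000).astype(np.float32)))
E
```

```text
[ 0.46682018 -0.28388688  0.23904504] 121.25617213379323 [ 0.93  0.36 -0.55  1.83  0.21  1.01  0.84]
2187 0.09843053225050691 ((465.3113098144531, -292.9540710449219), (19.301528930664062, 88.81411743164062), 31.407629013061523)
```

Request:
move_arm:
  increments: [-0.006,-0.045,-0.12,0.005,0,0,-0.15,0,0,0,-0.15,0,0,0,-0.14,0,0,0,-0.1,0,0,0,-0.08,0,0,0,0,0,0,0,0,0]

```text
t: 8.25
tcp_pos: [0.4654, -0.2924, 0.0911]
eef_rot: [-1.532, -2.741, -0.001]
ft_force: [1.2, 0.4, -0.4]
grip_width: 0.0458
grip_force: 0.0
```

Request:
move_arm:
  increments: [0,0,0,0,0,0,0,0,0,0,0,0,0,0,0,0,0,0,0,0]
  gripper: -1

```text
t: 8.67
tcp_pos: [0.4652, -0.2949, 0.0921]
eef_rot: [1.536, 2.738, -0.0]
ft_force: [0.9, -0.1, 2.8]
grip_width: 0.0194
grip_force: 30.0
```

Request:
move_arm:
  increments: [0,0,0.05,0,0,0,0.1,0,0,0,0.12,0,0,0,0.12,0,0,0,0.12,0,0,0,0.12,0,0,0,0.12,0,0,0,0.1,0]

```text
t: 9.33
tcp_pos: [0.4636, -0.2941, 0.2624]
eef_rot: [-1.536, -2.739, 0.0]
ft_force: [0.1, -0.1, -5.3]
grip_width: 0.0195
grip_force: 30.0
```

```bash
python3 - <<'E'
from h import *
s=robot.get_state(); print({k:np.round(s[k],3) for k in('tcp_pos','eef_rot','ft_force','ft_torque','grip_width')})
E
```

```text
{'tcp_pos': array([ 0.464, -0.294,  0.262]), 'eef_rot': array([-1.536, -2.739,  0.   ]), 'ft_force': array([ 0.063, -0.054, -5.276]), 'ft_torque': array([-0.057, -0.133,  0.038]), 'grip_width': np.float64(0.02)}
```

Request:
move_arm:
  increments: [0.021,0.156,0,0.012,0.021,0.156,0,0.012,0.021,0.156,0,0.012,0.021,0.156,0,0.012,0.021,0.156,0,0.012,0.021,0.156,0,0.012,0.021,0.156,0,0.012,0.021,0.156,0,0.012]

```text
t: 10.0
tcp_pos: [0.4968, -0.0436, 0.2608]
eef_rot: [-1.431, -2.794, 0.002]
ft_force: [0.4, -0.0, -6.6]
grip_width: 0.0198
grip_force: 30.0
```

Request:
move_arm:
  increments: [0.021,0.156,0,0.012,0.021,0.156,0,0.012,0.021,0.156,0,0.012,0.021,0.156,0,0.012,0,0,0,0,0,0,0,0,0,0,0,0]

```text
t: 10.58
tcp_pos: [0.5141, 0.0791, 0.2606]
eef_rot: [-1.379, -2.821, 0.003]
ft_force: [-0.1, -0.4, -6.5]
grip_width: 0.0198
grip_force: 30.0
```

```bash
python3 - <<'E'
from h import *
for i in range(4):
    s,d=wsnap('w6'); a=s['eef_rot'];print(s['tcp_pos'],np.degrees(2*np.arctan2(a[1],a[0]))%360,np.round(s['joints'],2),s['ft_force'][2])
S=snap('side'); c=px(S,[.5147,.0816,.2]); print(c)
a=d['img'][:, :,:]; 
x0,y0=int(c[0])-40,int(c[1])-45
b=cv2.resize(S['img'][y0:y0+90,x0:x0+80],(400,450),interpolation=cv2.INTER_CUBIC)
w=cv2.resize(d['img'][130:430,180:460],(400,450))
cv2.imwrite('pics/c6.png',np.hstack([b,w])[:,:,::-1]); print(x0,y0)
P=np.array([[pt(d,u_,v) for u_ in range(640)] for v in range(480)]).reshape(-1,3)
k=(P[:,2]>.24)&(P[:,2]<.285)&(np.hypot(P[:,0]-.5147,P[:,1]-.0816)<.055)
print(k.sum(),np.percentile(P[k,2],[5,50,95]) if k.sum() else 0)
if k.sum(): print(cv2.minAreaRect((P[k,:2]*1000).astype(np.float32)))
k=(P[:,2]>.145)&(P[:,2]<.152)&(np.hypot(P[:,0]-.5147,P[:,1]-.0816)<.04)
print(k.sum())
if k.sum(): print(cv2.minAreaRect((P[k,:2]*1000).astype(np.float32)))
E
```

```text
[0.51409016 0.07906608 0.26059747] 127.91802974232186 [ 0.4   0.33 -0.75  1.86  0.25  1.06  0.22] -6.474137782875617
[0.51436184 0.07837074 0.26063711] 127.82524181256667 [ 0.41  0.33 -0.75  1.86  0.25  1.06  0.22] -6.778274126720425
[0.5145682  0.07814272 0.26076043] 127.7805267049886 [ 0.41  0.33 -0.75  1.86  0.25  1.06  0.22] -5.665815826060024
[0.51475117 0.07820943 0.26090062] 127.77183746504952 [ 0.41  0.33 -0.75  1.86  0.25  1.06  0.22] -7.034462908629747
(np.float64(303.1964893202721), np.float64(190.09154616218837))
263 145
10154 [0.25010913 0.26716466 0.28060068]
((509.8383483886719, 83.4850082397461), (48.1855354309082, 76.34740447998047), 15.25546646118164)
291
((514.12548828125, 81.77526092529297), (34.17107009887695, 40.1602897644043), 78.39884185791016)
```

View pics/c6.png

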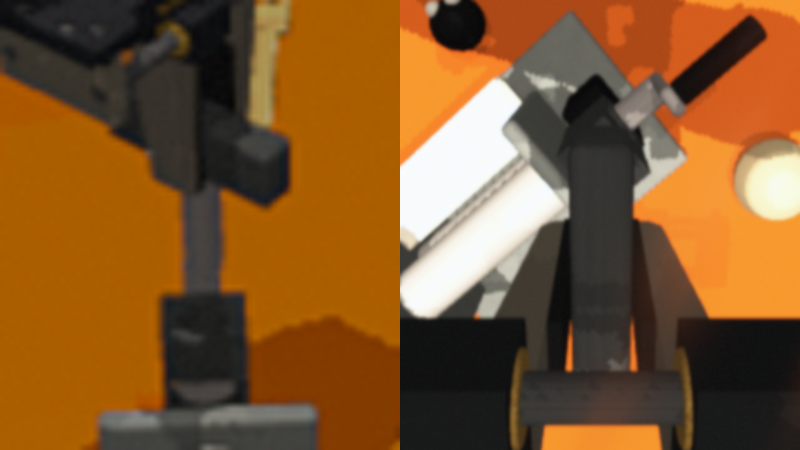

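The side crop shows the key hanging vertically from the fingers above the block, shank at crop u≈202 and block at 204. The wrist crop shows the handle's far end at (600,147). I'll measure the key's offset along the handle.

```bash
python3 - <<'E'
from h import *
b=np.array([.5147,.0816])
s,d=wsnap('w7'); a=s['eef_rot'];R=Ro.from_rotvec(a).as_matrix(); print(s['tcp_pos'],s['tcp_pos'][:2]-b)
vs,us=np.mgrid[150:340,270:370]; P=np.array([pt(d,u,v) for v,u in zip(vs.ravel(),us.ravel())])
L=(P-s['tcp_pos'])@R   # tool coords
k=(L[:,2]>-.03)&(L[:,2]<.03)&(abs(L[:,1])<.014)&(L[:,0]>.0)
q=L[k]; print('x max',np.percentile(q[:,0],[50,90,97,99,100]),'y',np.percentile(q[:,1],[1,99]))
t=q[(q[:,0]<.04)&(q[:,0]>.018)]; A=np.c_[t[:,0],t[:,1],np.ones(len(t))]; print('plane',np.linalg.lstsq(A,t[:,2],rcond=None)[0],len(t))
for x0 in np.arange(.034,.052,.002):
    m=(q[:,0]>x0)&(q[:,0]<x0+.002); print(round(x0,3),m.sum(),np.median(q[m,2]).round(4) if m.any() else '')
# shank from side cam, at two heights
S=load('side');
for h in(.19,.21):
    print(px(S,[*b,h]))
E
```

```text
[0.51492345 0.0785821  0.26107851] [ 0.00022345 -0.0030179 ]
x max [0.02082397 0.04396481 0.0452353  0.04539643 0.04569915] y [-0.013492    0.01354322]
plane [-0.00091238 -0.00608895 -0.00603861] 2183
0.034 205 -0.0063
0.036 210 -0.0062
0.038 204 -0.0061
0.04 226 -0.0061
0.042 256 -0.0054
0.044 593 0.0028
0.046 0 
0.048 0 
0.05 0 
(np.float64(303.3462873919704), np.float64(193.57197719706136))
(np.float64(303.04512638952866), np.float64(186.57475695578125))
```

Request:
move_arm:
  increments: [-0.001,0.015,-0.05,0,0,0,-0.05,0,0,0,-0.02,0,0,0,0,0,0,0,0,0,0,0,0,0]

```text
t: 11.38
tcp_pos: [0.515, 0.083, 0.2372]
eef_rot: [1.379, 2.823, 0.0]
ft_force: [0.1, -0.2, -6.9]
grip_width: 0.0198
grip_force: 30.0
```

```bash
python3 - <<'E'
from h import *
b=np.array([.5147,.0816])
for i in range(5):
    s=robot.get_state(); robot.get_image('top'); print((s['tcp_pos'][:2]-b).round(4),s['tcp_pos'][2].round(4),s['ft_force'].round(1),s['ft_torque'].round(3))
E
```

```text
[0.0003 0.0014] 0.2372 [ 0.1 -0.2 -6.9] [-0.002 -0.162 -0.015]
[0.0004 0.0014] 0.2374 [-0.2  0.1 -5.2] [ 0.007 -0.133  0.   ]
[0.0004 0.0014] 0.2375 [-0.5 -0.4 -6. ] [-0.074 -0.16   0.011]
[0.0004 0.0014] 0.2375 [-0.8  0.  -6.2] [-0.036 -0.088 -0.028]
[0.0004 0.0013] 0.2375 [ 0.2 -0.3 -5.3] [-0.03  -0.14   0.044]
```

Request:
move_arm:
  increments: [-0.002,-0.006,0,0,0,0,0,0,0,0,-0.02,0,0,0,-0.02,0,0,0,-0.02,0,0,0,0,0]

```text
t: 12.13
tcp_pos: [0.5138, 0.0814, 0.224]
eef_rot: [-1.379, -2.821, 0.002]
ft_force: [0.5, -0.1, -6.2]
grip_width: 0.0197
grip_force: 30.0
```

Request:
move_arm:
  increments: [0,0,-0.02,0,0,0,-0.02,0,0,0,-0.02,0,0,0,-0.01,0,0,0,0,0]

```text
t: 12.55
tcp_pos: [0.5141, 0.0816, 0.2105]
eef_rot: [-1.379, -2.822, 0.001]
ft_force: [0.5, -1.0, -5.6]
grip_width: 0.0199
grip_force: 30.0
```

```bash
cat >> h.py <<'E'
def rd(n=5):
    L=[]
    for i in range(n):
        s=robot.get_state(); robot.get_image('top'); L.append(np.r_[s['tcp_pos'],s['ft_force'],s['ft_torque']])
    a=s['eef_rot']; print(np.mean(L,0).round(4),'tz sd',np.std([l[8] for l in L]).round(3),'yaw',np.degrees(2*np.arctan2(a[1],a[0]))%360,'w',s['grip_width'],s['grip_force'],'j7',s['joints'][6],s['t'])
E
python3 -c "
from h import *
rd()"
```

```text
[ 5.1440e-01  8.1700e-02  2.1100e-01  1.5030e-01 -1.3400e-01 -5.8265e+00
 -2.5200e-02 -1.3260e-01  5.1000e-03] tz sd 0.04 yaw 127.90964142816107 w 0.019890180299567916 29.998233318328857 j7 0.166529788595703 12.75
```

Request:
move_arm:
  increments: [0,0,0,0,0,0,0,0,0,0,0,0,0,0,0,0]
  gripper: -0.48

```text
t: 13.13
tcp_pos: [0.515, 0.0819, 0.2119]
eef_rot: [1.379, 2.821, 0.001]
ft_force: [0.1, 0.5, 0.8]
grip_width: 0.024
grip_force: 0.0
```

```bash
cat >> h.py <<'E'
def hz(name):
    s,d=wsnap(name); R=Ro.from_rotvec(s['eef_rot']).as_matrix()
    vs,us=np.mgrid[150:340,260:380]; P=np.array([pt(d,u,v) for v,u in zip(vs.ravel(),us.ravel())])
    L=(P-s['tcp_pos'])@R
    k=(L[:,2]>-.035)&(L[:,2]<.04)&(abs(L[:,1])<.02)&(L[:,0]>.022)&(L[:,0]<.055); q=L[k];Q=P[k]
    top=np.abs(q[:,2]-np.median(q[:,2]))<.004
    r=cv2.minAreaRect((q[top,:2]*1000).astype(np.float32)); ax=np.polyfit(q[top,0],q[top,1],1)
    print('handle top z',np.median(Q[top,2]).round(4),'n',top.sum(),'rect',np.round(r[0],1),np.round(r[1],1),'skew deg',np.degrees(np.arctan(ax[0])).round(1),'xmax',np.percentile(q[:,0],98).round(4))
E
python3 -c "
from h import *
rd();hz('w8')"
```

```text
[ 0.5148  0.0818  0.2116  0.0445 -0.2     0.3082 -0.0117 -0.1108 -0.0136] tz sd 0.015 yaw 127.91009119755816 w 0.024008391262862413 0.0 j7 0.16655394971275042 13.3333
handle top z 0.1987 n 1945 rect [33.7 -0. ] [23.4 19.9] skew deg 0.5 xmax 0.0452
```

The key dropped about 17 mm and its weight is off the wrist: handle top at about 0.200 puts the tip at about 0.110, so it is fully seated. I'll lower the gripper to the handle and turn clockwise.

Request:
move_arm:
  increments: [0,0,-0.025,0,0,0,-0.025,0,0,0,-0.025,0,0,0,0,0]

```text
t: 13.77
tcp_pos: [0.5136, 0.0814, 0.1948]
eef_rot: [-1.378, -2.821, 0.002]
ft_force: [-0.1, 0.4, -0.1]
grip_width: 0.0239
grip_force: 0.0
```

```bash
cat >> h.py <<'E'
def tq(n=8):
    L=[]
    for i in range(n):
        s=robot.get_state(); robot.get_image('top'); L.append(np.r_[s['ft_torque'][2],s['joint_efforts'][6],s['ft_force'],s['tcp_pos'],s['grip_force']])
    a=s['eef_rot']; print('first',L[0][:2].round(3),'mean',np.mean(L,0).round(4),'sd',np.std(L,0)[:2].round(3),'yaw',(np.degrees(2*np.arctan2(a[1],a[0]))%360).round(2),'j7',s['joints'][6].round(2),s['t'])
E
python3 -c "
from h import *
tq()"
```

```text
first [ 0.009 -0.055] mean [ 0.0109 -0.011   0.2408  0.0017  0.1901  0.5143  0.0817  0.1959  0.    ] sd [0.024 0.018] yaw 127.91 j7 0.15 14.1167
```

Request:
move_arm:
  increments: [0,0,0,-0.08,0,0,0,-0.08,0,0,0,-0.08,0,0,0,-0.08,0,0,0,-0.08,0,0,0,-0.08,0,0,0,-0.08,0,0,0,-0.08]

```text
t: 14.83
tcp_pos: [0.5142, 0.0815, 0.1961]
eef_rot: [-2.042, -2.388, 0.001]
ft_force: [-1.0, 0.1, -2.3]
grip_width: 0.0239
grip_force: 1.3
```

```bash
python3 -c "
from h import *
tq();hz('w9')"
```

```text
first [0.044 0.68 ] mean [ 0.0214 -0.0155 -0.1291 -0.1523 -1.0142  0.5143  0.0816  0.1962  0.7806] sd [0.03  0.304] yaw 99.16 j7 -0.3 15.1833
handle top z 0.198 n 2322 rect [32.8 -5.5] [20.1 25.3] skew deg -7.6 xmax 0.0458
```

Request:
move_arm:
  increments: [0,0,0,-0.06,0,0,0,-0.06,0,0,0,-0.06,0,0,0,-0.06,0,0,0,-0.06,0,0,0,-0.06,0,0,0,-0.06,0,0,0,-0.06]

```text
t: 15.95
tcp_pos: [0.5142, 0.0816, 0.1958]
eef_rot: [-2.451, -1.964, 0.001]
ft_force: [-0.1, -1.0, -2.3]
grip_width: 0.0239
grip_force: 1.7
```

```bash
python3 -c "
from h import *
tq();hz('w9')"
```

```text
first [0.006 0.5  ] mean [ 0.0082 -0.0189 -0.1695 -0.4292 -0.9111  0.5144  0.0817  0.1961  0.9259] sd [0.028 0.227] yaw 77.56 j7 -0.64 16.3
handle top z 0.1969 n 2299 rect [33.  -5.6] [20.  25.3] skew deg -7.5 xmax 0.0459
```

Request:
move_arm:
  increments: [0,0,0,-0.06,0,0,0,-0.06,0,0,0,-0.06,0,0,0,-0.04]

```text
t: 16.73
tcp_pos: [0.5143, 0.0816, 0.196]
eef_rot: [-2.612, -1.745, 0.001]
ft_force: [-0.0, 0.1, -2.0]
grip_width: 0.0238
grip_force: 1.6
```

```bash
python3 -c "
from h import *
tq(5)"
```

```text
first [0.03  0.186] mean [-1.000e-04 -6.100e-02 -3.599e-01  3.450e-02 -1.624e+00  5.144e-01
  8.170e-02  1.961e-01  9.699e-01] sd [0.022 0.147] yaw 67.68 j7 -0.8 16.9333
```

Request:
move_arm:
  increments: [0,0,0,-0.06,0,0,0,-0.06]

```text
t: 17.15
tcp_pos: [0.5144, 0.0816, 0.1961]
eef_rot: [-2.691, -1.621, 0.0]
ft_force: [-0.3, 0.6, -2.4]
grip_width: 0.0238
grip_force: 1.3
```

```bash
python3 -c "
from h import *
tq(5)"
```

```text
first [-0.003  0.561] mean [ 0.0083 -0.0035 -0.422   0.1951 -1.3068  0.5145  0.0817  0.1962  0.7732] sd [0.013 0.308] yaw 62.31 j7 -0.89 17.35
```

Request:
move_arm:
  increments: [0,0,0,-0.06,0,0,0,-0.06]

```text
t: 17.57
tcp_pos: [0.5144, 0.0817, 0.1962]
eef_rot: [-2.764, -1.493, -0.0]
ft_force: [-0.3, 0.3, -1.9]
grip_width: 0.0239
grip_force: 1.3
```

```bash
python3 -c "
from h import *
tq(5);hz('w9')"
```

```text
first [-0.01   0.561] mean [ 0.0208 -0.0027 -0.4235  0.1908 -1.0159  0.5145  0.0817  0.1962  0.7483] sd [0.022 0.308] yaw 56.92 j7 -0.97 17.7667
handle top z 0.1957 n 2267 rect [33.  -5.7] [20.  25.2] skew deg -7.2 xmax 0.0458
```

Request:
move_arm:
  increments: [0,0,0,-0.06,0,0,0,-0.06]

```text
t: 18.03
tcp_pos: [0.5144, 0.0817, 0.1961]
eef_rot: [-2.831, -1.361, 0.0]
ft_force: [-1.1, 0.1, -1.1]
grip_width: 0.0239
grip_force: 1.2
```

```bash
python3 -c "
from h import *
tq(5)"
```

```text
first [0.034 0.565] mean [ 0.0217 -0.0034 -0.5788 -0.0829 -0.6071  0.5145  0.0817  0.1962  0.7954] sd [0.02 0.31] yaw 51.52 j7 -1.06 18.2333
```

Request:
move_arm:
  increments: [0,0,0,-0.06,0,0,0,-0.06]

```text
t: 18.45
tcp_pos: [0.5144, 0.0816, 0.1961]
eef_rot: [-2.892, -1.226, 0.0]
ft_force: [-0.9, -0.3, -2.5]
grip_width: 0.0235
grip_force: 1.4
```

```bash
python3 -c "
from h import *
tq(5)"
```

```text
first [0.056 0.558] mean [ 0.0523 -0.0072 -0.2229 -0.0447 -1.5938  0.5144  0.0817  0.1961  0.9976] sd [0.016 0.308] yaw 46.13 j7 -1.14 18.65
```

Request:
move_arm:
  increments: [0,0,0,-0.06]

```text
t: 18.78
tcp_pos: [0.5145, 0.0817, 0.1962]
eef_rot: [-2.919, -1.161, -0.0]
ft_force: [0.1, 0.2, -2.0]
grip_width: 0.0238
grip_force: 2.0
```

```bash
python3 -c "
from h import *
tq(6)"
```

```text
first [0.111 0.891] mean [ 0.0385  0.0721 -0.1672 -0.2054 -1.7106  0.5144  0.0817  0.1962  1.2755] sd [0.039 0.388] yaw 43.4 j7 -1.19 19.0333
```

Request:
move_arm:
  increments: [0,0,0,-0.06]

```text
t: 19.17
tcp_pos: [0.5145, 0.0817, 0.1962]
eef_rot: [-2.946, -1.091, -0.0]
ft_force: [-0.6, -0.1, -1.7]
grip_width: 0.024
grip_force: 2.3
```

```bash
python3 -c "
from h import *
tq(6)
hz('w9')"
```

```text
first [0.038 0.884] mean [ 0.0409  0.0683 -0.1113 -0.0646 -1.251   0.5144  0.0817  0.1962  1.3725] sd [0.021 0.386] yaw 40.69 j7 -1.23 19.4167
handle top z 0.1951 n 2253 rect [32.8 -5.9] [20.  25.5] skew deg -7.4 xmax 0.0459
```

Request:
move_arm:
  increments: [0,0,0,-0.06]

```text
t: 19.6
tcp_pos: [0.5144, 0.0817, 0.1962]
eef_rot: [-2.971, -1.021, 0.0]
ft_force: [-0.1, -0.6, -1.9]
grip_width: 0.0239
grip_force: 2.3
```

```bash
python3 -c "
from h import *
tq(8)"
```

```text
first [0.075 0.881] mean [ 0.0371  0.0407 -0.3268 -0.1873 -1.9335  0.5144  0.0817  0.1962  1.4196] sd [0.024 0.338] yaw 37.95 j7 -1.28 19.95
```

Request:
move_arm:
  increments: [0,0,0,-0.06]

```text
t: 20.08
tcp_pos: [0.5144, 0.0817, 0.1961]
eef_rot: [-2.994, -0.951, 0.0]
ft_force: [0.6, -0.6, -2.2]
grip_width: 0.0238
grip_force: 2.6
```

```bash
python3 -c "
from h import *
tq(8)
hz('w9')"
```

```text
first [0.083 0.869] mean [ 0.0448  0.0328  0.0441 -0.2898 -1.9536  0.5144  0.0817  0.1961  1.6531] sd [0.026 0.337] yaw 35.25 j7 -1.32 20.4333
handle top z 0.1949 n 2238 rect [32.9 -6. ] [20.  25.5] skew deg -7.3 xmax 0.0458
```

Request:
move_arm:
  increments: [0,0,0,-0.06]

```text
t: 20.62
tcp_pos: [0.5144, 0.0817, 0.1962]
eef_rot: [-3.016, -0.88, 0.0]
ft_force: [-0.2, 0.4, -2.7]
grip_width: 0.024
grip_force: 3.0
```

```bash
python3 -c "
from h import *
tq(6)"
```

```text
first [0.143 0.858] mean [ 0.0782  0.0481  0.0745  0.152  -2.4294  0.5144  0.0817  0.1961  1.9187] sd [0.032 0.385] yaw 32.58 j7 -1.36 20.8667
```

Request:
move_arm:
  increments: [0,0,0,-0.06]

```text
t: 21.0
tcp_pos: [0.5144, 0.0817, 0.1961]
eef_rot: [-3.036, -0.809, 0.0]
ft_force: [0.4, 0.2, -3.0]
grip_width: 0.0241
grip_force: 3.2
```

```bash
python3 -c "
from h import *
tq(8)"
```

```text
first [0.118 0.854] mean [ 0.0554  0.0226 -0.2781  0.21   -2.8719  0.5144  0.0817  0.1961  2.083 ] sd [0.029 0.335] yaw 29.85 j7 -1.41 21.35
```

Request:
move_arm:
  increments: [0,0,0,-0.06]

```text
t: 21.48
tcp_pos: [0.5144, 0.0817, 0.1961]
eef_rot: [-3.054, -0.737, 0.0]
ft_force: [0.0, -0.8, -3.8]
grip_width: 0.0238
grip_force: 3.6
```

```bash
python3 -c "
from h import *
tq(12);hz('w9')"
```

```text
first [0.146 0.843] mean [ 0.0697 -0.0095  0.0415 -0.2859 -3.1446  0.5144  0.0817  0.1961  2.3622] sd [0.038 0.275] yaw 27.12 j7 -1.45 22.0333
handle top z 0.1947 n 2238 rect [32.8 -6.3] [20.1 25.6] skew deg -7.7 xmax 0.0459
```

Request:
move_arm:
  increments: [0,0,0,-0.06]

```text
t: 22.22
tcp_pos: [0.5144, 0.0817, 0.1961]
eef_rot: [3.071, 0.664, -0.0]
ft_force: [0.1, -0.5, -4.1]
grip_width: 0.024
grip_force: 3.8
```

```bash
python3 -c "
from h import *
tq(12)"
```

```text
first [0.143 0.834] mean [ 0.0714 -0.0151  0.1063 -0.15   -3.8025  0.5144  0.0817  0.1962  2.6104] sd [0.038 0.275] yaw 24.42 j7 -1.49 22.7667
```

The torque reads about 0.145 N m moving (two estimates, 0.12 and 0.167), so I'll stop here. I'll unload the cage, open the fingers and retreat.

Request:
move_arm:
  increments: [0,0,0,0.06,0,0,0,0.06,0,0,0,0.05,0,0,0,0]

```text
t: 23.15
tcp_pos: [0.515, 0.0819, 0.1968]
eef_rot: [3.019, 0.869, 0.002]
ft_force: [0.1, -0.0, -0.1]
grip_width: 0.0239
grip_force: 0.0
```

Request:
move_arm:
  increments: [0,0,0,0,0,0,0,0,0,0,0,0,0,0,0,0]
  gripper: 0.1

```text
t: 23.48
tcp_pos: [0.5146, 0.0817, 0.1963]
eef_rot: [3.02, 0.867, 0.0]
ft_force: [-0.3, -0.1, 0.4]
grip_width: 0.048
grip_force: 0.0
```

```bash
python3 -c "
from h import *
tq(3);hz('w9')"
```

```text
first [ 0.023 -0.005] mean [ 0.0038 -0.004   0.2419  0.1243 -0.0152  0.5145  0.0817  0.1963  0.    ] sd [0.018 0.001] yaw 32.04 j7 -1.37 23.5833
handle top z 0.1947 n 2208 rect [32.7 -5.8] [20. 25.] skew deg -7.1 xmax 0.0455
```

Request:
move_arm:
  increments: [0,0,0,0,0,0,0,0,0,0,0,0,0,0,0,0]
  gripper: -0.48

```text
t: 24.02
tcp_pos: [0.5144, 0.0817, 0.1962]
eef_rot: [3.019, 0.868, 0.0]
ft_force: [0.0, 0.5, 0.0]
grip_width: 0.0257
grip_force: 0.0
```

Request:
move_arm:
  increments: [0,0,0,-0.06,0,0,0,-0.05]

```text
t: 24.18
tcp_pos: [0.5145, 0.0816, 0.1962]
eef_rot: [3.055, 0.733, -0.0]
ft_force: [1.1, -0.4, -0.3]
grip_width: 0.0237
grip_force: 3.3
```

```bash
python3 -c "
from h import *
tq(4)"
```

```text
first [0.049 0.364] mean [ 0.014  -0.0513  0.2885 -0.2978 -0.4785  0.5144  0.0817  0.1962  2.613 ] sd [0.048 0.259] yaw 27.18 j7 -1.45 24.3333
```

Request:
move_arm:
  increments: [0,0,0,-0.06]

```text
t: 24.47
tcp_pos: [0.5144, 0.0817, 0.1962]
eef_rot: [3.07, 0.666, -0.0]
ft_force: [-0.5, 0.1, -0.2]
grip_width: 0.0242
grip_force: 4.3
```

```bash
python3 -c "
from h import *
tq(8);hz('w9')"
```

```text
first [0.127 0.848] mean [ 0.0717  0.0119 -0.2902 -0.2386 -0.387   0.5144  0.0817  0.1962  3.1613] sd [0.032 0.336] yaw 24.46 j7 -1.49 24.8167
handle top z 0.1947 n 2206 rect [32.8 -6.4] [20.  24.9] skew deg -7.7 xmax 0.0456
```

The same angle gives the same torque, so the screw held. The contact-angle bound (contact no later than yaw ≈45°, then up to 0.4 rad to 0.15 N m) also puts it at about 0.14–0.15 N m. I'll release by opening directly.

Request:
move_arm:
  increments: [0,0,0,0,0,0,0,0,0,0,0,0,0,0,0,0]
  gripper: 0.3

```text
t: 25.25
tcp_pos: [0.5145, 0.0818, 0.1962]
eef_rot: [-3.071, -0.664, -0.0]
ft_force: [0.1, 0.6, -0.1]
grip_width: 0.0487
grip_force: 0.0
```

Request:
move_arm:
  increments: [0,0,0.05,0,0,0,0.1,0,0,0,0.1,0,0,0,0.1,0,0,0,0.1,0,0,0,0.1,0,0,0,0,0,0,0,0,0]

```text
t: 25.92
tcp_pos: [0.515, 0.0819, 0.3076]
eef_rot: [3.07, 0.664, 0.005]
ft_force: [1.0, 0.2, -0.7]
grip_width: 0.0597
grip_force: 0.0
```

```bash
python3 - <<'E'
from h import *
s,d=wsnap('w10'); P=np.array([[pt(d,u_,v) for u_ in range(640)] for v in range(480)]).reshape(-1,3)
k=(P[:,2]>.185)&(P[:,2]<.203)&(np.hypot(P[:,0]-.5147,P[:,1]-.0816)<.06)
print(s['ft_force'],k.sum(),np.median(P[k,2]),cv2.minAreaRect((P[k,:2]*1000).astype(np.float32)))
S=snap('side'); save(S,'end',(230,130,380,280),4)
E
```

```text
[ 1.03655494  0.22711262 -0.69053808] 2811 0.1948947018199311 ((515.0692749023438, 82.32901763916016), (89.23982238769531, 20.366579055786133), 55.160316467285156)
```

View pics/end.png

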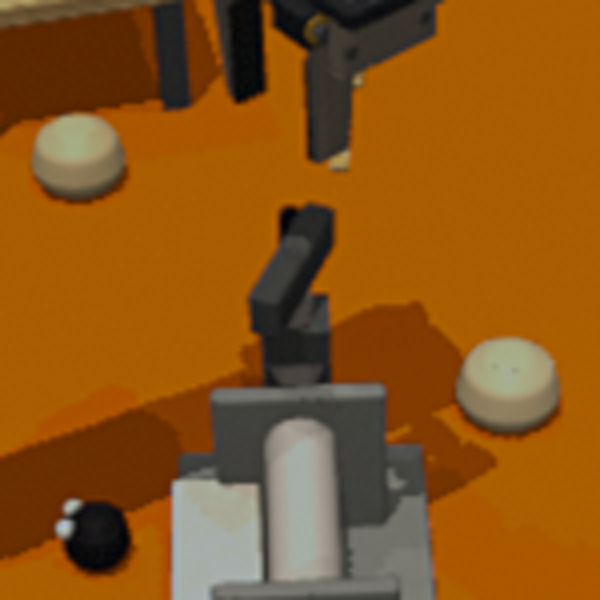

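The side crop shows the key standing in the block at (290,270), the grip upright behind it, and the buns and figurine undisturbed. The handle yaw of 55° is further back than I expected, so I'll check whether the screw was dragged back.

```bash
python3 - <<'E'
from h import *
for n in('w9','w10'):
    d=load(n); P=np.array([[pt(d,u_,v) for u_ in range(640)] for v in range(480)]).reshape(-1,3)
    k=(np.abs(P[:,2]-.195)<.003)&(np.hypot(P[:,0]-.5147,P[:,1]-.0816)<.06)
    Q=P[k]; b=np.array([.5147,.082])
    for a0 in range(26,64,1):
        c,s=np.cos(np.radians(a0)),np.sin(np.radians(a0)); t=(Q[:,:2]-b)@[-s,c]; l=(Q[:,:2]-b)@[c,s]
        m=np.abs(l)>.025; w=np.percentile(t[m],98)-np.percentile(t[m],2)
        if w<.0215: print(n,a0,round(w,4),np.median(t[m]).round(4),m.sum())
    print(n,np.median(Q[:,2]))
print(robot.get_state()['t'])
E
```

```text
w9 31 0.0211 0.0009 2395
w9 32 0.02 0.0006 2396
w9 33 0.019 0.0002 2401
w9 34 0.0183 -0.0002 2399
w9 35 0.0179 -0.0005 2402
w9 36 0.0181 -0.0008 2402
w9 37 0.0185 -0.0011 2397
w9 38 0.0194 -0.0014 2393
w9 39 0.0204 -0.0017 2389
w9 0.19500392867996413
w10 52 0.021 -0.0004 1124
w10 53 0.0198 -0.0005 1123
w10 54 0.0187 -0.0006 1124
w10 55 0.0182 -0.0007 1125
w10 56 0.0185 -0.0008 1123
w10 57 0.0193 -0.001 1119
w10 58 0.0206 -0.001 1120
w10 0.19499502839806146
26.0167
```

The handle kicked back about 20°, which is more than the 13° of hex play, so the screw may have loosened slightly. I'll cage the key again, re-tighten, and this time back off before opening, which was harmless the first time.

Request:
move_arm:
  increments: [-0.001,0,0,0.1,0,0,0,0.1,0,0,0,0.1,0,0,-0.1,0.1,0,0,-0.1,0.1,0,0,-0.1,0.1,0,0,0,0.08,0,0,0,0]

```text
t: 26.68
tcp_pos: [0.5127, 0.0814, 0.2437]
eef_rot: [-2.783, -1.452, 0.007]
ft_force: [0.4, -0.7, -0.7]
grip_width: 0.0596
grip_force: 0.0
```

Request:
move_arm:
  increments: [0,0,-0.1,0,0,0,-0.1,0,0,0,-0.05,0,0,0,0,0,0,0,0,0]

```text
t: 27.1
tcp_pos: [0.5142, 0.0818, 0.1961]
eef_rot: [-2.786, -1.45, 0.001]
ft_force: [0.7, 0.1, 0.8]
grip_width: 0.0598
grip_force: 0.0
```

Request:
move_arm:
  increments: [0,0,0,0,0,0,0,0,0,0,0,0,0,0,0,0,0,0,0,0,0,0,0,0]
  gripper: -0.48

```text
t: 27.6
tcp_pos: [0.5143, 0.0817, 0.1965]
eef_rot: [2.786, 1.451, 0.001]
ft_force: [0.3, 0.3, 0.1]
grip_width: 0.0248
grip_force: 0.0
```

```bash
cat > st.py <<'E'
from h import *
s=robot.get_state();a=s['eef_rot'];print(s['ft_torque'][2].round(3),s['ft_force'].round(1),s['grip_force'],s['grip_width'],'yaw',(np.degrees(2*np.arctan2(a[1],a[0]))%360).round(2),s['tcp_pos'].round(4),s['t'])
E
python3 st.py
```

```text
0.05 [0.3 0.3 0.1] 0.0 0.024805601553140953 yaw 55.01 [0.5143 0.0817 0.1965] 27.6
```

Request:
move_arm:
  increments: [0,0,0,-0.06,0,0,0,-0.06,0,0,0,-0.06,0,0,0,-0.06,0,0,0,-0.06,0,0,0,-0.06,0,0,0,-0.06]

```text
t: 28.18
tcp_pos: [0.5143, 0.0817, 0.1963]
eef_rot: [2.988, 0.97, 0.0]
ft_force: [0.4, 0.2, -0.1]
grip_width: 0.0239
grip_force: 0.0
```

```bash
python3 st.py; python3 -c "
from h import *
tq(3)"
```

```text
-0.042 [ 0.4  0.2 -0.1] 0.02011749955272535 0.02385031531996941 yaw 35.97 [0.5143 0.0817 0.1963] 28.1833
first [-0.042  0.546] mean [ 0.0105  0.0524  0.0282  0.3127 -0.1967  0.5143  0.0817  0.1963  0.0067] sd [0.038 0.377] yaw 36.1 j7 -1.29 28.2833
```

Request:
move_arm:
  increments: [0,0,0,-0.06,0,0,0,-0.06]

```text
t: 28.5
tcp_pos: [0.5142, 0.0817, 0.1962]
eef_rot: [-3.03, -0.831, -0.0]
ft_force: [0.3, 0.3, -0.1]
grip_width: 0.024
grip_force: 0.6
```

```bash
python3 -c "
from h import *
tq(3)"
```

```text
first [0.009 0.585] mean [-0.0125  0.0657 -0.0244  0.1008  0.254   0.5143  0.0817  0.1962  0.2474] sd [0.022 0.392] yaw 30.76 j7 -1.38 28.6
```

Request:
move_arm:
  increments: [0,0,0,-0.06]

```text
t: 28.73
tcp_pos: [0.5142, 0.0817, 0.1962]
eef_rot: [-3.047, -0.763, 0.0]
ft_force: [0.0, 0.1, 0.2]
grip_width: 0.0241
grip_force: 1.2
```

```bash
python3 st.py
```

```text
0.054 [0.  0.1 0.2] 1.1590116791194305 0.024064334513086694 yaw 28.13 [0.5142 0.0817 0.1962] 28.7333
```

Request:
move_arm:
  increments: [0,0,0,-0.06]

```text
t: 28.82
tcp_pos: [0.5143, 0.0817, 0.1962]
eef_rot: [3.065, 0.689, 0.0]
ft_force: [-0.4, -0.2, -0.2]
grip_width: 0.0239
grip_force: 2.4
```

```bash
python3 -c "
from h import *
tq(6)"
```

```text
first [0.061 0.5  ] mean [ 0.0551 -0.0441  0.2146 -0.0078  0.0973  0.5143  0.0817  0.1962  1.5586] sd [0.033 0.272] yaw 25.43 j7 -1.46 29.0667
```

Request:
move_arm:
  increments: [0,0,0,-0.04]

```text
t: 29.2
tcp_pos: [0.5143, 0.0817, 0.1962]
eef_rot: [3.075, 0.642, 0.0]
ft_force: [0.6, 0.1, -0.8]
grip_width: 0.0242
grip_force: 2.8
```

```bash
python3 -c "
from h import *
tq(4)"
```

```text
first [0.067 0.533] mean [ 0.073   0.0177  0.1949 -0.1515 -0.3143  0.5143  0.0817  0.1962  2.2815] sd [0.005 0.312] yaw 23.6 j7 -1.49 29.35
```

Request:
move_arm:
  increments: [0,0,0,-0.06]

```text
t: 29.48
tcp_pos: [0.5143, 0.0817, 0.1962]
eef_rot: [-3.09, -0.569, 0.0]
ft_force: [0.5, -0.1, -0.8]
grip_width: 0.0238
grip_force: 3.1
```

```bash
python3 -c "
from h import *
tq(6)" ; python3 st.py
```

```text
first [0.129 0.841] mean [ 0.0695  0.0246  0.4312 -0.0049 -0.5194  0.5142  0.0817  0.1961  2.113 ] sd [0.028 0.387] yaw 20.89 j7 -1.54 29.7333
0.046 [ 0.8 -0.8 -1.6] 1.886115517700091 0.024147424751543013 yaw 20.87 [0.5142 0.0817 0.1961] 29.7833
```

Request:
move_arm:
  increments: [0,0,0,-0.06]

```text
t: 29.87
tcp_pos: [0.5142, 0.0817, 0.1961]
eef_rot: [-3.102, -0.496, 0.0]
ft_force: [-0.1, -1.9, -0.5]
grip_width: 0.0239
grip_force: 3.4
```

```bash
python3 -c "
from h import *
tq(6);hz('w9')
d=load('w9'); P=np.array([[pt(d,u_,v) for u_ in range(640)] for v in range(480)]).reshape(-1,3)
Q=P[(np.abs(P[:,2]-.195)<.003)&(np.hypot(P[:,0]-.5147,P[:,1]-.0816)<.06)]
W=[]
for a in range(20,45):
    c,s=np.cos(np.radians(a)),np.sin(np.radians(a)); t=(Q[:,:2]-[.5147,.082])@[-s,c]; m=abs((Q[:,:2]-[.5147,.082])@[c,s])>.025
    W.append((np.ptp(np.percentile(t[m],[2,98])),a))
print(min(W),np.median(Q[:,2]))"
```

```text
Traceback (most recent call last):
  File "h.py", line 41, in tq
    s=robot.get_state(); robot.get_image('top'); L.append(np.r_[s['ft_torque'][2],s['joint_efforts'][6],s['ft_force'],s['tcp_pos'],s['grip_force']])
                         ~~~~~~~~~~~~~~~^^^^^^^
ValueError: 200 camera calls are used up
```

Request:
move_arm:
  increments: [0,0,0,0]

```text
t: 30.0
tcp_pos: [0.5142, 0.0817, 0.1961]
eef_rot: [3.102, 0.496, -0.0]
ft_force: [0.5, -0.1, 0.1]
grip_width: 0.0241
grip_force: 2.1
```

```bash
python3 st.py
```

```text
0.056 [ 0.5 -0.1  0.1] 2.0581557671539485 0.02410124905186656 yaw 18.18 [0.5142 0.0817 0.1961] 30.0
```

Request:
move_arm:
  increments: [0,0,0,0]

```text
t: 30.08
tcp_pos: [0.5141, 0.0817, 0.1961]
eef_rot: [3.102, 0.497, -0.0]
ft_force: [0.6, 0.1, -1.8]
grip_width: 0.0237
grip_force: 2.1
```

```bash
python3 st.py
```

```text
0.104 [ 0.6  0.1 -1.8] 2.0702438859734684 0.023659186546277577 yaw 18.2 [0.5141 0.0817 0.1961] 30.0833
```

Request:
move_arm:
  increments: [0,0,0,0]

```text
t: 30.17
tcp_pos: [0.5142, 0.0817, 0.1961]
eef_rot: [3.102, 0.496, -0.0]
ft_force: [0.4, 0.3, -0.9]
grip_width: 0.0233
grip_force: 2.1
```

```bash
python3 st.py
```

```text
0.14 [ 0.4  0.3 -0.9] 2.1236847213003784 0.023321919623550905 yaw 18.17 [0.5142 0.0817 0.1961] 30.1667
```

Request:
move_arm:
  increments: [0,0,0,0]

```text
t: 30.25
tcp_pos: [0.5142, 0.0817, 0.1961]
eef_rot: [3.102, 0.495, -0.0]
ft_force: [-0.5, 0.3, -1.7]
grip_width: 0.0239
grip_force: 2.2
```

```bash
python3 st.py
```

```text
0.104 [-0.5  0.3 -1.7] 2.165193596156314 0.023901319675690258 yaw 18.15 [0.5142 0.0817 0.1961] 30.25
```

Four held readings average 0.10 N m, a third below the 0.15 N m target, so the screw is tight. I'll back off gently to unload, open in stages and retreat.

Request:
move_arm:
  increments: [0,0,0,0.03,0,0,0,0.03,0,0,0,0.03,0,0,0,0.03,0,0,0,0.03,0,0,0,0.03,0,0,0,0,0,0,0,0]

```text
t: 30.92
tcp_pos: [0.5144, 0.0817, 0.1964]
eef_rot: [-3.06, -0.712, -0.001]
ft_force: [-0.4, -0.2, -0.2]
grip_width: 0.024
grip_force: 0.2
```

```bash
python3 st.py
```

```text
-0.028 [-0.4 -0.2 -0.2] 0.15073082198796328 0.023965510817081117 yaw 26.21 [0.5144 0.0817 0.1964] 30.9167
```

Request:
move_arm:
  increments: [0,0,0,0,0,0,0,0,0,0,0,0]
  gripper: -0.35

```text
t: 31.17
tcp_pos: [0.5143, 0.0817, 0.1962]
eef_rot: [3.06, 0.712, 0.0]
ft_force: [-0.8, 0.2, 0.2]
grip_width: 0.0298
grip_force: 0.0
```

Request:
move_arm:
  increments: [0,0,0,0,0,0,0,0,0,0,0,0,0,0,0,0,0,0,0,0,0,0,0,0]
  gripper: 0.3

```text
t: 31.67
tcp_pos: [0.5142, 0.0817, 0.1962]
eef_rot: [3.06, 0.712, -0.0]
ft_force: [0.4, -0.4, 0.1]
grip_width: 0.0594
grip_force: 0.0
```

Request:
move_arm:
  increments: [0,0,0.05,0,0,0,0.1,0,0,0,0.1,0,0,0,0.1,0,0,0,0.1,0,0,0,0.1,0,0,0,0,0,0,0,0,0]

```text
t: 32.33
tcp_pos: [0.5148, 0.0818, 0.3076]
eef_rot: [3.059, 0.712, 0.004]
ft_force: [-0.2, -0.2, -0.3]
grip_width: 0.0595
grip_force: 0.0
```

```bash
python3 -c "
from rig import robot
print(robot.job_done())"
```

```text
the job is handed in; nothing more can be done
None
```

I set the crank straight up, seated the key fully and tightened the screw to about 0.15 N m (0.10 N m held still). The key is standing in the screw and the job is handed in. On my first release the key swung back about 20°, so I re-tightened. The camera calls had run out by then, so force readings alone back the final state.

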